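# Snap the handle blank into the finishing stand

## Robot

A 7-joint arm with a two-finger parallel gripper is mounted at the origin on a cart in front of the work surface, level with it; the furniture and walls round the work are solid. World frame = base frame: x ahead of the robot, y to its left, z up, the work surface at z = 0. Lengths are in m, angles in degrees, forces in N, time in s.
With the tool pointing down it reaches from about 0.425 to 0.875 m from the base axis. Payload 4.7 kg.
Tool frame: the origin (TCP) lies on the centre line of the jaws, within the pads' length; the fingertips stand 19 mm ahead of it and the grasp point (between the pads) is the TCP; z points along the fingers, y is the line along which they close (so a half turn about z gives the same grasp; the last joint's range is limited). The gripper opens to 87 mm and grips with 3 to 60 N. Pads are 19 mm wide; open, the fingers measure 117 mm over their backs; the gripper's body (75 mm by 190 mm) begins 51 mm behind the grasp point.
Start: joints at [-74.25, 18.392, -4.016, 83.108, 1.295, 78.541, -3.26], TCP at [0.168, 0.628, 0.242] pointing down, gripper open.
Joint ranges: [-163.93, 163.93], [-17.29, 119.83], [-79.2, 71.16], [3.27, 140.29], [-89.18, 269.18], [5.43, 117.66], [-154.24, 154.24]. Speed limits (degrees/s): [147.25, 147.25, 180, 180, 180, 180, 180].

## Interface

Orientations are given as [roll, pitch, yaw] about the fixed x, y, z axes, in that order (R = Rz(yaw) Ry(pitch) Rx(roll)).
In Python, from cell import env, imaging gives the robot as it stands.
- The arm moves only by the shell command python3 -m crank 'ROWS' [OPENING] [FORCE]. ROWS is JSON, a list of rows, each an object of numbers: "x", "y", "z": the shift along the tool's x, y, z in m; "turn": the turn about the tool's z in rad. In form: [{"x": .., "y": .., "z": .., "turn": ..}, ...]. A call has 1 to 12 rows; each row is the pose to reach, as a shift and turn from the pose commanded when the call began, along the tool's axes at that moment; what a row does not reach only later rows make up. A row lasts 1/8 s, in which the tool goes at most 62.5 mm and 10.7 degrees, less where a joint would pass 70% of its speed; a pose out of reach is approached as far as the arm can. A call with a gripper value outside its range is refused whole. OPENING is the finger opening in m, from 0 to 0.087, set as the call begins (- or left out, the last holds). The fingers move at their own pace and stop on an object; FORCE is the grip in N (left out, the last holds). Time passes only in rows, so rows that repeat a pose let the fingers close. It gives the time, the measured TCP pose, the force, the opening and the grip force at its end, in the units of the state.
- env.get_obs(): the state, without advancing time (a new reading comes with each control period).
- imaging.read_camera(name): name is "scene" or "top" or "wrist"; returns the picture (400x640x3 uint8, red, green, blue); there is no depth.
- imaging.get_calibration(name): a dict with "camera_matrix" (3x3 intrinsics, pixels), "position" and "attitude" of the camera in the world. Camera axes: x right, y up, looking along -z (the intrinsics and any distortion apply to the point x, -y, -z); pixel columns grow to the right and rows downward; lengths in m; the calibration is good to about 2 mm. A picture is of the moment at which its call begins: read the wrist's pose just before it. get_calibration takes no time and is no camera call; for the wrist camera it gives the pose at the moment of the call.
- env.sign_off(): hands the job in; it is judged then, once.
The state is a dict: "time_s": time; "qpos": joint angles; "joint_velocities": joint speeds; "effort": joint torques, N m; "tool_pos": TCP position; "tool_rot": TCP orientation; "force": force on the tool from outside, world axes, zero at the start; "wrist_torque": the same for the moment, N m; "grip_width": finger opening in m; "grasp_force": force on a finger pad.
Only numpy, scipy, OpenCV 4.12 (cv2) and the standard library are available. Lean on these libraries where they do the work, as an engineer would, in place of code of your own. Each camera call takes 0.05 s, during which the arm holds its last target. There are 200 camera calls.

## Task

Take the plain eight-sided wooden handle blank and press it down into the spring clips of the green finishing stand until it has snapped fully home on both posts, lying along the stand and about centred on it, either way round. Let go of it, and leave the scrub brush and the amber screwdriver where they lie.

Things in the scene. Friction and masses are not known exactly. Their poses are not given: they have to be found in the camera images.
- blank_mid (a point): Centre of the loose handle blank, a plain pale wooden bar of eight-sided section, 132 mm long, 25 mm across flats, 50 g, lying on the bench. The point is at mid-length, 12.5 mm above its underside; y along the bar, x across, z up. Grip it across x at mid-length.
- clip_seat (a point): Centre of the blank once home in the fixed stand, 48.5 mm above the bench; y along the stand, z up. Green plate 62x150x6; posts at y = -45, +45, 16 long, tops at 36, fingers fit between. On each, 2 spring strips with orange noses, flared to guide, tops at 73. Laid on them, the blank stays 22 mm high; pressed down with 10 to 20 N it snaps under the noses onto the posts and is held.
- scrub_brush: A bystander: wooden-backed scrub brush lying bristles down, 41 x 156 x 26 mm, y along it; origin at the centre of its underside. To be left where it lies.
- screwdriver: A bystander: screwdriver with an amber handle, lying on the bench, 28 x 202 x 31 mm, y along it; origin at the centre of its underside. To be left where it lies. It lies nearest the solid wooden window frame that rises along the bench's right edge (about y = -0.45 m and beyond): turn the gripper clear of it.

How it is judged:
By the outcome, as a careful person would: the job done as asked, in the order asked, and still so for the second after the job is handed in, with the robot touching nothing.
It also fails if it takes over 35 s, if anything falls off the work surface, if the arm or the gripper's body presses on something with over 40 N, if the wrist force passes 120 N, or if a joint passes its speed limit or range.

## Working session

There is one attempt and no reset: what is moved stays moved. The work goes in short steps, Python scripts to look and compute and a shell command to move; the robot and the scene stay as the last step left them, time stands still between calls to the robot, and variables do not carry over. Pictures are saved under pics/ and viewed, at most 10 in all, crops included, and the job is handed in when it is done.

```bash
ls; mkdir -p pics; python3 - <<'E'
from cell import env, imaging
import cv2
print(env.get_obs())
for n in("top","scene"):
    c=imaging.get_calibration(n); print(n,c)
    im=imaging.read_camera(n); cv2.imwrite(f"pics/{n}0.png",im[:,:,::-1])
E
```

```text
pics
{'time_s': 0.0, 'qpos': array([-74.24942903,  18.43943034,  -4.01436946,  83.17201444,
         1.29607374,  78.54291084,  -3.25977649]), 'joint_velocities': array([-0.03635592, -0.06028259, -0.01938711, -0.01109817, -0.04621309,
        0.08095905,  0.08162136]), 'effort': array([ 4.21232135e-04, -4.91293359e+01, -4.03496716e-01, -3.12527204e+01,
       -6.38796366e-02,  4.40497440e-02,  1.79997264e-04]), 'tool_pos': array([0.16753947, 0.62751146, 0.24048245]), 'tool_rot': array([-1.79890941e+02,  7.14503698e-03,  1.65058457e+02]), 'force': array([0.16249402, 0.1209376 , 0.4793403 ]), 'wrist_torque': array([-0.05808471,  0.02559739, -0.04210881]), 'grasp_force': 0.0, 'grip_width': 0.0866900389424438}
top {'camera_matrix': array([[483.84478315,   0.        , 309.512844  ],
       [  0.        , 483.84478315, 199.20076991],
       [  0.        ,   0.        ,   1.        ]]), 'position': array([ 0.44157811, -0.15347334,  0.98258788]), 'attitude': array([  6.7547704 ,  -0.33194931, -88.43866217])}
scene {'camera_matrix': array([[473.84163387,   0.        , 309.975015  ],
       [  0.        , 473.84163387, 193.2794156 ],
       [  0.        ,   0.        ,   1.        ]]), 'position': array([0.20810175, 0.37514803, 0.80701308]), 'attitude': array([  41.0605096 ,   -0.49412472, -145.66257072])}
```

View pics/top0.png

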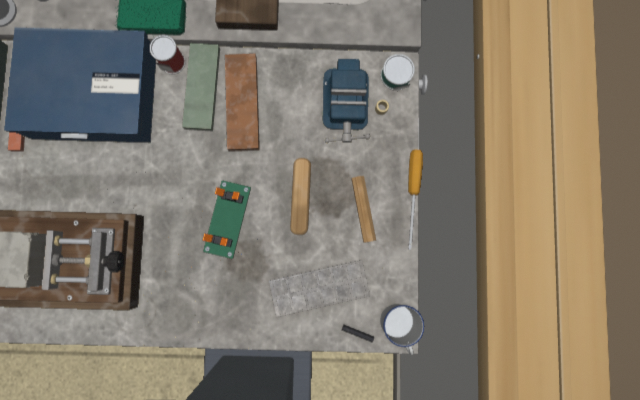

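View pics/scene0.png

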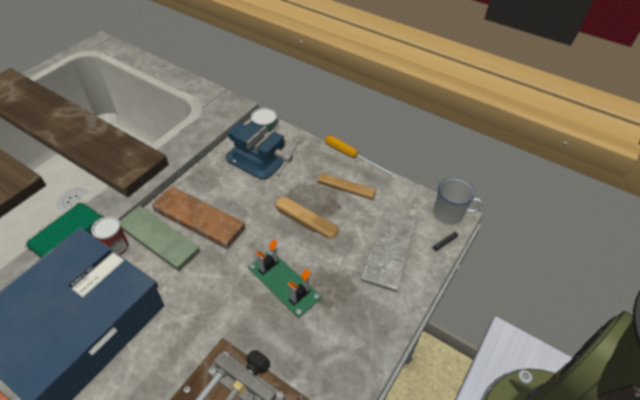

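The top view shows the brush at (300,196), the narrow blank at (363,209), the screwdriver at (414,185) and the green stand at (227,219). The sizes (about 493 px/m) match those given. The scene view shows the same layout, with the blank at (347,186) and the stand at (285,283).

```bash
cat >h.py <<'E'
import numpy as np, cv2
from scipy.spatial.transform import Rotation as R
from cell import env, imaging
def ray(c,p,z):
    p=np.atleast_2d(p); K=c["camera_matrix"]
    d=np.c_[(p[:,0]-K[0,2])/K[0,0],-(p[:,1]-K[1,2])/K[1,1],-np.ones(len(p))]
    d=R.from_euler("xyz",c["attitude"],degrees=True).apply(d); o=np.array(c["position"])
    return o+d*((z-o[2])/d[:,2])[:,None]
def mask(im,lo,hi,roi=None):
    m=cv2.inRange(cv2.cvtColor(im,cv2.COLOR_RGB2HSV),np.array(lo),np.array(hi))
    if roi:
        k=np.zeros_like(m); x0,y0,x1,y1=roi; k[y0:y1,x0:x1]=255; m&=k
    return m
def conts(m,amin=15):
    cs=[c[:,0].astype(float) for c in cv2.findContours(m,cv2.RETR_EXTERNAL,cv2.CHAIN_APPROX_NONE)[0] if cv2.contourArea(c)>=amin]
    return sorted(cs,key=lambda c:-cv2.contourArea(c.astype(np.int32)))
def rect(c,pts,z):
    w=ray(c,pts,z)[:,:2]; r=cv2.minAreaRect(w.astype(np.float32)); b=cv2.boxPoints(r)
    e=[b[1]-b[0],b[2]-b[1]]; e=max(e,key=np.linalg.norm)
    return np.round(r[0],4),np.round(r[1],4),round(np.degrees(np.arctan2(e[1],e[0]))%180,2)
E
python3 - <<'E'
from h import *
rois={"top":dict(blank=(340,165,385,255),stand=(195,170,260,265)),"scene":dict(blank=(308,168,385,205),stand=(235,230,335,325))}
for n in rois:
    c=imaging.get_calibration(n); im=imaging.read_camera(n)
    print(n,"wood hsv",cv2.cvtColor(im,cv2.COLOR_RGB2HSV)[(209,363) if n=="top" else (186,347)])
    cs=conts(mask(im,(5,85,90),(25,255,255),rois[n]["blank"]))
    for k in cs[:2]: print("blank",rect(c,k,.0125),rect(c,k,.025))
    cs=conts(mask(im,(60,80,20),(90,255,255),rois[n]["stand"]))
    print("stand",[len(k) for k in cs],rect(c,np.vstack(cs),.006))
    for k in conts(mask(im,(3,190,120),(16,255,255),rois[n]["stand"]),4): print("orange",k.mean(0),len(k),ray(c,k.mean(0),.065))
E
```

```text
top wood hsv [ 16 116 160]
blank (array([ 0.541 , -0.2647]), array([0.1321, 0.0247]), np.float32(11.88)) (array([ 0.5397, -0.2633]), array([0.1304, 0.0244]), np.float32(11.88))
stand [313] (array([0.513 , 0.0101]), array([0.06 , 0.147]), np.float32(168.11))
orange [207.55 237.45] 20 [[0.4722247  0.03480002 0.065     ]]
orange [219.85 191.6 ] 20 [[0.56020164 0.01587455 0.065     ]]
orange [223.42105263 241.21052632] 19 [[0.46597001 0.00450867 0.065     ]]
orange [235.11111111 195.44444444] 18 [[ 0.5536177  -0.01359141  0.065     ]]
scene wood hsv [ 18 132 162]
blank (array([ 0.5404, -0.2655]), array([0.134 , 0.0303]), np.float32(11.29)) (array([ 0.5352, -0.2554]), array([0.1319, 0.0298]), np.float32(11.29))
stand [228] (array([0.5101, 0.0108]), array([0.0586, 0.1461]), np.float32(167.74))
orange [305.36363636 274.5       ] 22 [[0.46450227 0.00323308 0.065     ]]
orange [272.65 244.55] 20 [[ 0.55285687 -0.01538672  0.065     ]]
orange [292.5    284.6875] 16 [[0.47141722 0.03340607 0.065     ]]
orange [260.5 254. ] 14 [[0.5585234  0.01452792 0.065     ]]
```

```bash
cat >>h.py <<'E'
def go(t,yaw,base=None):
    o=env.get_obs(); p,r=(o["tool_pos"],o["tool_rot"]) if base is None else base
    M=R.from_euler("xyz",r,degrees=True); s=M.inv().apply(np.array(t)-p)
    T=(r[2]-yaw+180)%360-180
    print("at",np.round(p,4),np.round(r,2),"shift",np.round(s,4),"turn",round(np.radians(T),4))
E
python3 - <<'E'
from h import *
go((.45,.28,.25),90); go((.541,-.265,.17),11.7)
E
```

```text
at [0.1676 0.6277 0.2409] [-179.93    0.    165.06] shift [-0.3625 -0.2631 -0.0088] turn 1.31
at [0.1676 0.6277 0.2409] [-179.93    0.    165.06] shift [-0.591  -0.7661  0.0718] turn 2.6766
```

```bash
python3 -m crank '[{"x":-0.05,"y":-0.036,"z":0,"turn":0.15},{"x":-0.097,"y":-0.07,"z":0,"turn":0.32},{"x":-0.145,"y":-0.105,"z":0,"turn":0.49},{"x":-0.193,"y":-0.14,"z":0,"turn":0.66},{"x":-0.241,"y":-0.175,"z":0,"turn":0.83},{"x":-0.289,"y":-0.21,"z":0,"turn":1.0},{"x":-0.337,"y":-0.245,"z":0,"turn":1.17},{"x":-0.37,"y":-0.29,"z":0,"turn":1.34},{"x":-0.393,"y":-0.34,"z":0,"turn":1.51},{"x":-0.415,"y":-0.39,"z":0,"turn":1.68},{"x":-0.438,"y":-0.44,"z":0,"turn":1.85},{"x":-0.46,"y":-0.49,"z":0,"turn":2.02}]' 0.07 5
python3 - <<'E'
from h import *
go((.541,-.265,.17),11.7)
E
```

```text
time_s: 1.7
tool_pos: [0.4857, 0.0342, 0.2416]
tool_rot: [180.0, -0.0, 49.0]
force: [0.2, 0.4, -0.4]
grip_width: 0.07
grasp_force: 0.0
at [0.4857 0.0342 0.2416] [ 1.800e+02 -5.000e-02  4.901e+01] shift [-0.1896  0.238   0.0715] turn 0.6511
```

```bash
python3 -m crank '[{"x":-0.037,"y":0.045,"z":0.01,"turn":0.15},{"x":-0.074,"y":0.09,"z":0.02,"turn":0.3},{"x":-0.111,"y":0.138,"z":0.03,"turn":0.45},{"x":-0.148,"y":0.186,"z":0.045,"turn":0.6},{"x":-0.18,"y":0.225,"z":0.06,"turn":0.651},{"x":-0.1896,"y":0.238,"z":0.07,"turn":0.651},{"x":-0.1896,"y":0.238,"z":0.07,"turn":0.651},{"x":-0.1896,"y":0.238,"z":0.07,"turn":0.651}]'
python3 - <<'E'
from h import *
go((.541,-.265,.022),11.7)
c=imaging.get_calibration("wrist"); im=imaging.read_camera("wrist"); cv2.imwrite("pics/w1.png",im[:,:,::-1])
for k in conts(mask(im,(5,85,90),(25,255,255)),200): print("blank",len(k),k.mean(0),rect(c,k,.0125))
E
```

```text
time_s: 2.7
tool_pos: [0.543, -0.2616, 0.1717]
tool_rot: [-179.9, -0.0, 12.1]
force: [0.5, 1.2, -0.6]
grip_width: 0.0699
grasp_force: 0.0
at [ 0.543  -0.2616  0.1717] [-1.7994e+02 -2.0000e-02  1.2100e+01] shift [-0.0027  0.003   0.1497] turn 0.0069
blank 727 [432.69738652 321.89821183] (array([ 0.4317, -0.4133]), array([0.0199, 0.392 ]), np.float32(102.2))
blank 489 [198.08997955 148.29243354] (array([ 0.5608, -0.1359]), array([0.037 , 0.1573]), np.float32(178.48))
blank 354 [321.11864407 193.81920904] (array([ 0.5403, -0.2646]), array([0.1288, 0.0238]), np.float32(11.7))
blank 226 [449.51769912 138.61504425] (array([ 0.6183, -0.3686]), array([0.0282, 0.0938]), np.float32(174.58))
blank 149 [468.77852349 273.91275168] (array([ 0.4911, -0.4307]), array([0.0669, 0.0264]), np.float32(22.93))
blank 160 [168.6625 274.5625] (array([ 0.4253, -0.1271]), array([0.0667, 0.0261]), np.float32(1.28))
blank 61 [87.14754098  5.16393443] (array([ 0.6614, -0.0342]), array([0.009 , 0.0186]), np.float32(102.09))
```

View pics/w1.png

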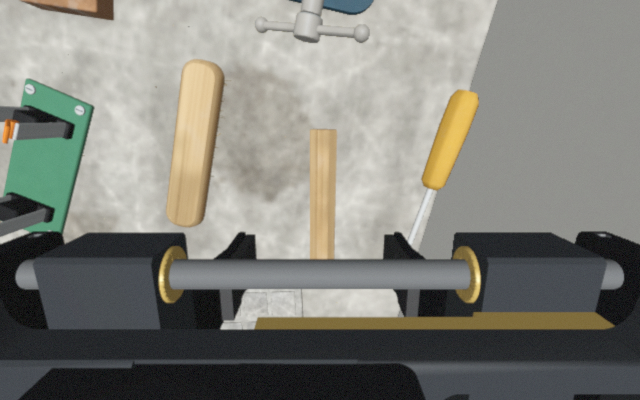

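The wrist view shows the blank at (322,194) between the jaws, with its near end hidden by the gripper body. It agrees with the top and scene fixes to within 1 mm, so I'm going down and gripping.

```bash
python3 -m crank '[{"x":-0.0025,"y":0.003,"z":0.04,"turn":0.007},{"x":-0.0025,"y":0.003,"z":0.085,"turn":0.007},{"x":-0.0025,"y":0.003,"z":0.12,"turn":0.007},{"x":-0.0025,"y":0.003,"z":0.14,"turn":0.007},{"x":-0.0025,"y":0.003,"z":0.148,"turn":0.007},{"x":-0.0025,"y":0.003,"z":0.148,"turn":0.007},{"x":-0.0025,"y":0.003,"z":0.148,"turn":0.007}]'; python3 - <<'E'
from h import *
go((.541,-.265,.022),11.7)
E
```

```text
time_s: 3.62
tool_pos: [0.5419, -0.2668, 0.0249]
tool_rot: [179.9, -0.1, 11.6]
force: [-0.4, -0.3, -0.1]
grip_width: 0.0701
grasp_force: 0.0
at [ 0.5419 -0.2668  0.0249] [ 1.7994e+02 -1.3000e-01  1.1620e+01] shift [-0.0005 -0.0019  0.0029] turn -0.0013
```

```bash
python3 -m crank '[{"x":-0.0005,"y":-0.0018,"z":0.0025},{"x":-0.0005,"y":-0.0018,"z":0.0025},{"x":-0.0005,"y":-0.0018,"z":0.0025}]'; python3 -m crank '[{"z":0},{"z":0},{"z":0},{"z":0},{"z":0},{"z":0}]' 0.015 35
```

```text
invalid input
invalid input
```

```bash
python3 -m crank '[{"x":-0.0005,"y":-0.0018,"z":0.0025,"turn":0},{"x":-0.0005,"y":-0.0018,"z":0.0025,"turn":0},{"x":-0.0005,"y":-0.0018,"z":0.0025,"turn":0}]'; python3 -m crank '[{"x":0,"y":0,"z":0,"turn":0},{"x":0,"y":0,"z":0,"turn":0},{"x":0,"y":0,"z":0,"turn":0},{"x":0,"y":0,"z":0,"turn":0},{"x":0,"y":0,"z":0,"turn":0},{"x":0,"y":0,"z":0,"turn":0}]' 0.015 35
```

```text
time_s: 4.0
tool_pos: [0.5401, -0.2647, 0.0212]
tool_rot: [-180.0, -0.0, 11.6]
force: [0.3, -0.9, 0.0]
grip_width: 0.0702
grasp_force: 0.0
time_s: 4.75
tool_pos: [0.54, -0.2647, 0.0211]
tool_rot: [180.0, -0.0, 11.6]
force: [-0.3, 0.2, 1.2]
grip_width: 0.0246
grasp_force: 35.0
```

```bash
python3 -m crank '[{"x":0,"y":0,"z":-0.02,"turn":0},{"x":0,"y":0,"z":-0.06,"turn":0},{"x":0,"y":0,"z":-0.1,"turn":0},{"x":0,"y":0,"z":-0.13,"turn":0},{"x":0,"y":0,"z":-0.13,"turn":0},{"x":0,"y":0,"z":-0.13,"turn":0}]'; python3 - <<'E'
from h import *
go((.5125,.0100,.15),-11.9)
E
```

```text
time_s: 5.5
tool_pos: [0.5396, -0.2644, 0.1509]
tool_rot: [-180.0, 0.0, 11.6]
force: [-0.1, 1.2, -0.8]
grip_width: 0.0247
grasp_force: 35.0
at [ 0.5396 -0.2644  0.1509] [-1.7996e+02  1.0000e-02  1.1620e+01] shift [ 0.0287 -0.2743  0.001 ] turn 0.4106
```

```bash
python3 -m crank '[{"x":0.004,"y":-0.03,"z":0,"turn":0.05},{"x":0.009,"y":-0.075,"z":0,"turn":0.12},{"x":0.013,"y":-0.125,"z":0,"turn":0.2},{"x":0.018,"y":-0.175,"z":0,"turn":0.28},{"x":0.023,"y":-0.22,"z":0,"turn":0.35},{"x":0.027,"y":-0.255,"z":0,"turn":0.39},{"x":0.0287,"y":-0.2743,"z":0,"turn":0.4106},{"x":0.0287,"y":-0.2743,"z":0,"turn":0.4106},{"x":0.0287,"y":-0.2743,"z":0,"turn":0.4106},{"x":0.0287,"y":-0.2743,"z":0,"turn":0.4106}]'; python3 - <<'E'
from h import *
go((.5125,.0100,.10),-11.9)
for n in ("wrist","scene","top"):
    c=imaging.get_calibration(n); im=imaging.read_camera(n); cv2.imwrite(f"pics/{n}2.png",im[:,:,::-1])
    if n=="wrist":
        print("pose",env.get_obs()["tool_pos"])
        for k in conts(mask(im,(3,190,120),(16,255,255)),4): print("orange",np.round(k.mean(0)),len(k),np.round(ray(c,k.mean(0),.065),4))
        for k in conts(mask(im,(5,85,90),(25,255,255)),200): print("wood",len(k),k.mean(0),k.min(0),k.max(0),rect(c,k,.145))
E
```

```text
time_s: 6.75
tool_pos: [0.5128, 0.0082, 0.1509]
tool_rot: [180.0, 0.0, -12.0]
force: [-0.4, -0.4, -1.0]
grip_width: 0.0245
grasp_force: 35.0
at [0.5128 0.0082 0.1509] [ 1.7997e+02  1.0000e-02 -1.2030e+01] shift [-0.0006 -0.0017  0.0509] turn -0.0023
pose [0.51283812 0.00835939 0.15095329]
orange [289. 158.] 36 [[0.5598 0.0207 0.065 ]]
wood 372 [318.02419355 191.91666667] [284. 130.] [350. 259.] (array([0.5456, 0.0026]), array([0.0309, 0.0639]), np.float32(167.99))
wood 784 [334.18494898 318.95918367] [154. 289.] [516. 328.] (array([0.4843, 0.0058]), array([0.1956, 0.0235]), np.float32(78.01))
wood 841 [477.86920333  97.07372176] [449.   6.] [503. 197.] (array([ 0.5707, -0.0764]), array([0.0205, 0.0832]), np.float32(178.99))
wood 269 [305.866171    10.73234201] [267.   0.] [352.  31.] (array([ 0.6231, -0.0109]), array([0.0354, 0.0116]), np.float32(77.98))
wood 123 [255.09756098 274.69105691] [250. 246.] [263. 302.] (array([0.5123, 0.0418]), array([0.0065, 0.0319]), np.float32(163.81))
wood 138 [383.30434783 274.99275362] [376. 246.] [389. 302.] (array([ 0.4988, -0.0219]), array([0.0067, 0.0318]), np.float32(170.6))
wood 74 [ 83.86486486 301.58108108] [ 75. 290.] [ 95. 314.] (array([0.5157, 0.1342]), array([0.009 , 0.0143]), np.float32(168.0))
```

View pics/wrist2.png

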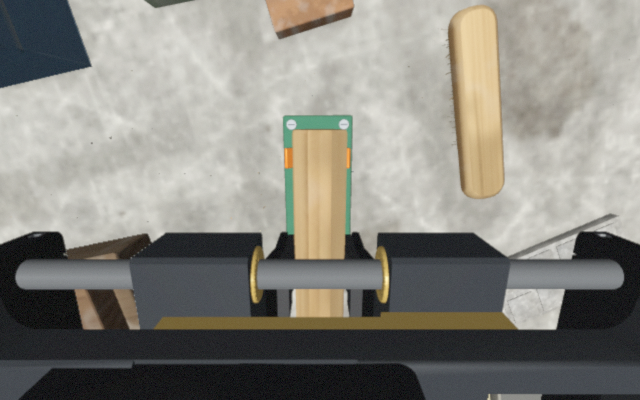

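View pics/scene2.png

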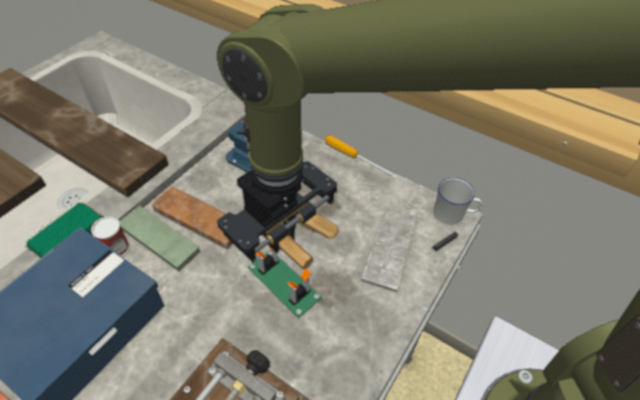

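The wrist view shows the held blank at columns 294–347 over the stand, whose plate spans columns 284–352. The left orange nose is a little more exposed than the right, matching the 1.7 mm cross-error computed above. The scene view shows the blank held level above the stand. I'll correct this while lowering to just above the clips.

```bash
python3 -m crank '[{"x":-0.0005,"y":-0.0017,"z":0.015,"turn":-0.002},{"x":-0.0005,"y":-0.0017,"z":0.035,"turn":-0.002},{"x":-0.0005,"y":-0.0017,"z":0.048,"turn":-0.002},{"x":-0.0005,"y":-0.0017,"z":0.048,"turn":-0.002},{"x":-0.0005,"y":-0.0017,"z":0.048,"turn":-0.002}]'; python3 - <<'E'
from h import *
go((.5125,.0100,.0571),-11.9)
o=env.get_obs(); c=imaging.get_calibration("wrist"); im=imaging.read_camera("wrist"); cv2.imwrite("pics/w3.png",im[:,:,::-1])
print(c["camera_matrix"][0],c["position"])
def loc(px,z):
    w=ray(c,px,z)-o["tool_pos"]; return np.round(R.from_euler("xyz",o["tool_rot"],degrees=True).inv().apply(w),4)
for k in conts(mask(im,(3,190,120),(16,255,255)),4): print("orange",k.min(0),k.max(0),loc([k.min(0),k.max(0)],.065)[:,:2].tolist())
g=np.vstack(conts(mask(im,(60,80,20),(90,255,255),(250,60,390,240)),60))
for r in range(60,200,20):
    m=mask(im,(60,80,20),(90,255,255))[r]; x=np.nonzero(m[240:400])[0]+240
    if len(x): print(r,"plate cols",x.min(),x.max(),loc([(x.min(),r),(x.max()+1,r)],.006)[:,1])
    x=np.nonzero(mask(im,(5,60,90),(25,185,255))[r,270:370])[0]+270
    if len(x): print(r,"bar cols",x.min(),x.max(),loc([(x.min(),r),(x.max()+1,r)],o["tool_pos"][2]-.0086+.004)[:,1])
E
```

```text
time_s: 7.52
tool_pos: [0.5131, 0.0114, 0.1034]
tool_rot: [-180.0, -0.0, -11.8]
force: [-0.0, 0.7, -0.5]
grip_width: 0.0242
grasp_force: 35.0
at [0.5131 0.0114 0.1034] [-1.7999e+02 -4.0000e-02 -1.1800e+01] shift [-0.0004  0.0015  0.0463] turn 0.0018
[316.66711018   0.         319.25201454] [ 0.58091203 -0.0025988   0.24602387]
orange [286. 155.] [291. 178.] [[0.0504, -0.0192], [0.0371, -0.0167]]
orange [291. 300.] [294. 315.] [[-0.0422, -0.0184], [-0.0531, -0.0167]]
orange [345. 295.] [347. 309.] [[-0.0385, 0.0162], [-0.0487, 0.0177]]
120 plate cols 281 362 [-0.0284  0.0317]
140 plate cols 282 361 [-0.0281  0.0314]
140 bar cols 293 346 [-0.0123  0.0124]
160 bar cols 281 364 [-0.018   0.0209]
180 plate cols 289 356 [-0.0236  0.0286]
180 bar cols 283 362 [-0.0174  0.0203]
```

View pics/w3.png

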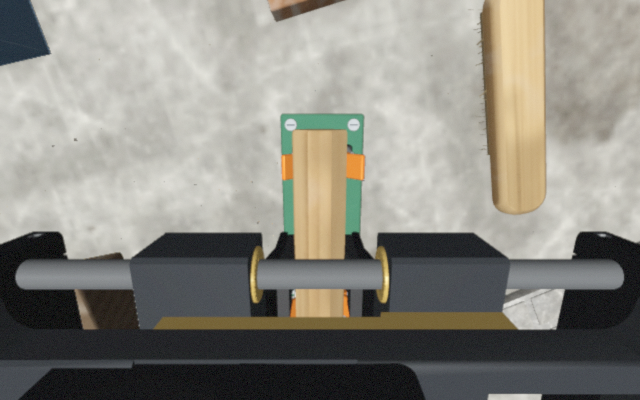

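The wrist view shows the blank at columns 293–346 and the clip noses at row 165. The plate centre lies +1.6 mm in tool y, which agrees with the pose reading, so I'll shift by that and press.

```bash
python3 -m crank '[{"x":0,"y":0.0015,"z":0.0,"turn":0.002},{"x":0,"y":0.0015,"z":0.005,"turn":0.002},{"x":0,"y":0.0015,"z":0.01,"turn":0.002},{"x":0,"y":0.0015,"z":0.015,"turn":0.002},{"x":0,"y":0.0015,"z":0.02,"turn":0.002},{"x":0,"y":0.0015,"z":0.02,"turn":0.002}]' - 60; python3 - <<'E'
from h import *
go((.5125,.0100,.0571),-11.9)
E
```

```text
time_s: 8.32
tool_pos: [0.512, 0.01, 0.0825]
tool_rot: [180.0, 0.1, -11.9]
force: [-1.0, 0.2, -0.7]
grip_width: 0.0242
grasp_force: 60.0
at [0.512  0.01   0.0825] [ 1.7997e+02  5.0000e-02 -1.1910e+01] shift [ 0.0005 -0.0001  0.0254] turn -0.0001
```

```bash
python3 -m crank '[{"x":0,"y":0,"z":0.004,"turn":0},{"x":0,"y":0,"z":0.008,"turn":0},{"x":0,"y":0,"z":0.012,"turn":0},{"x":0,"y":0,"z":0.015,"turn":0},{"x":0,"y":0,"z":0.015,"turn":0}]'; python3 -m crank '[{"x":0,"y":0,"z":0.003,"turn":0},{"x":0,"y":0,"z":0.006,"turn":0},{"x":0,"y":0,"z":0.009,"turn":0},{"x":0,"y":0,"z":0.0105,"turn":0},{"x":0,"y":0,"z":0.0105,"turn":0}]'
```

```text
time_s: 8.95
tool_pos: [0.5138, 0.0097, 0.0686]
tool_rot: [-180.0, -0.2, -11.9]
force: [1.8, -1.8, 2.0]
grip_width: 0.0241
grasp_force: 60.0
time_s: 9.57
tool_pos: [0.5109, 0.0102, 0.057]
tool_rot: [180.0, 0.2, -11.9]
force: [-2.9, 0.0, 1.6]
grip_width: 0.0244
grasp_force: 60.0
```

```bash
python3 -m crank '[{"x":0,"y":0,"z":0.001,"turn":0},{"x":0,"y":0,"z":0.002,"turn":0},{"x":0,"y":0,"z":0.002,"turn":0}]'; python3 - <<'E'
from h import *
for n in ("scene",):
    im=imaging.read_camera(n); cv2.imwrite(f"pics/{n}4.png",cv2.resize(im[200:330,210:360,::-1],None,fx=5,fy=4.6,interpolation=cv2.INTER_CUBIC))
E
```

```text
time_s: 9.95
tool_pos: [0.511, 0.0101, 0.0569]
tool_rot: [-180.0, 0.2, -11.9]
force: [-10.4, -0.8, 19.1]
grip_width: 0.024
grasp_force: 60.0
```

View pics/scene4.png

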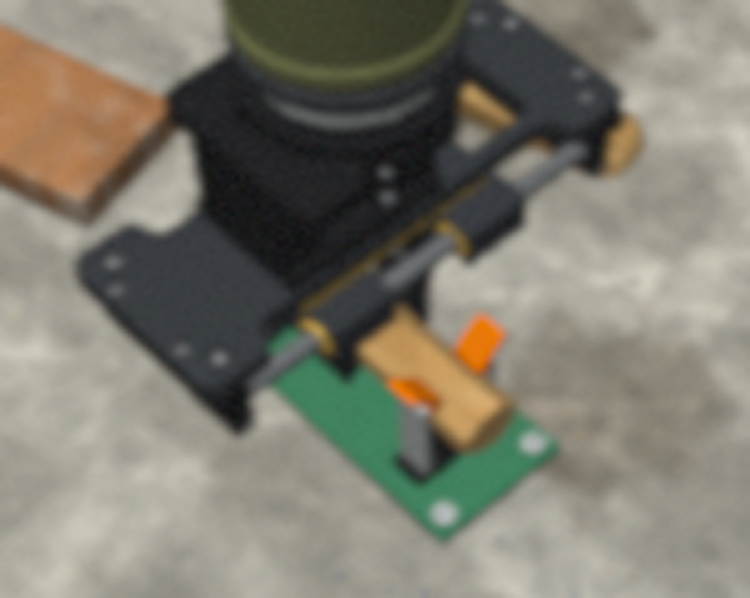

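The crop shows the blank between the near clip's noses and low on the post. The tool stopped at z 0.0569 (expected 0.0571) against 19 N, so it is on the posts. I'll relax the push, open the jaws and retreat.

```bash
python3 -m crank '[{"x":0,"y":0,"z":-0.002,"turn":0},{"x":0,"y":0,"z":-0.002,"turn":0}]'; python3 -m crank '[{"x":0,"y":0,"z":0,"turn":0},{"x":0,"y":0,"z":0,"turn":0},{"x":0,"y":0,"z":0,"turn":0},{"x":0,"y":0,"z":0,"turn":0},{"x":0,"y":0,"z":0,"turn":0}]' 0.055; python3 -m crank '[{"x":0,"y":0,"z":-0.02,"turn":0},{"x":0,"y":0,"z":-0.05,"turn":0},{"x":0,"y":0,"z":-0.1,"turn":0},{"x":-0.05,"y":0,"z":-0.15,"turn":0},{"x":-0.09,"y":0.04,"z":-0.18,"turn":0},{"x":-0.09,"y":0.1,"z":-0.18,"turn":0},{"x":-0.09,"y":0.16,"z":-0.18,"turn":0},{"x":-0.09,"y":0.22,"z":-0.18,"turn":0},{"x":-0.09,"y":0.26,"z":-0.18,"turn":0},{"x":-0.09,"y":0.26,"z":-0.18,"turn":0}]'; python3 - <<'E'
from h import *
for n in ("top","scene"):
    c=imaging.get_calibration(n); im=imaging.read_camera(n); cv2.imwrite(f"pics/{n}5.png",im[:,:,::-1])
    roi=(195,170,260,265) if n=="top" else (235,220,335,325)
    k=np.vstack(conts(mask(im,(5,60,90),(25,185,255),roi),8)); print(n,rect(c,k,.0485),rect(c,k,.0705),np.round(env.get_obs()["tool_pos"],3))
a=cv2.imread("pics/top5.png")[165:270,185:270]; b=cv2.imread("pics/scene5.png")[220:325,235:335]
cv2.imwrite("pics/fin.png",np.hstack([cv2.resize(a,(390,480),interpolation=cv2.INTER_CUBIC),cv2.resize(b,(405,480),interpolation=cv2.INTER_CUBIC)]))
E
```

```text
time_s: 10.25
tool_pos: [0.5121, 0.0099, 0.0571]
tool_rot: [180.0, 0.0, -11.9]
force: [-0.9, -0.9, -1.8]
grip_width: 0.0243
grasp_force: 60.0
time_s: 10.88
tool_pos: [0.5125, 0.0101, 0.0576]
tool_rot: [-180.0, -0.0, -11.9]
force: [0.3, -0.4, 0.7]
grip_width: 0.0541
grasp_force: 0.0
time_s: 12.12
tool_pos: [0.3694, -0.2291, 0.2378]
tool_rot: [-180.0, -0.0, -12.3]
force: [-0.0, 0.3, -0.1]
grip_width: 0.0552
grasp_force: 0.0
top (array([0.5134, 0.0153]), array([0.0484, 0.1324]), np.float32(168.04)) (array([0.5117, 0.0113]), array([0.0472, 0.1293]), np.float32(168.04)) [ 0.37  -0.227  0.238]
scene (array([ 0.5286, -0.0151]), array([0.1997, 0.1715]), np.float32(34.72)) (array([ 0.5193, -0.0038]), array([0.1939, 0.1666]), np.float32(34.72)) [ 0.371 -0.226  0.237]
```

View pics/fin.png

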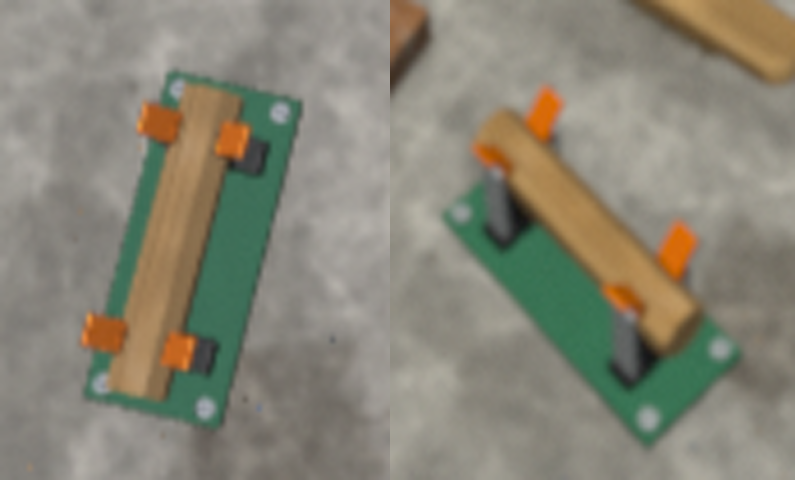

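The crops show the blank lying along the stand with the orange noses over its edges at both posts. At z = 48.5 mm its length measures 132.4 mm and its centre lies within 1 mm along the stand, so it is home. The arm is clear and I'm handing in.

```bash
python3 -c "
from cell import env
print(env.sign_off())"
```

```text
the job is handed in; nothing more can be done
None
```

The blank is pressed home on both posts of the green stand, about centred and released; the arm stayed clear of the brush and screwdriver, and I handed the job in after about 12 s of robot time (no verdict came back).

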